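# Move a test-tile hanger onto the next drying rail and latch it home

## Task

Lift the hanger with the green glaze test tiles off its rail, over the orange end stops, and set it astride the free stretch of the next rail. Then slide it along that rail against the yellow sprung buffer until the red latch has dropped behind its leading ridge and keeps it there, without driving the buffer to its hard stop, and let go. Work gently: no hard knocks or forcing of the hanger against the rails, and leave the blue hanger, the cup and the jar where they are.

Things in the scene. Friction and masses are not known exactly. Their poses are not given: they have to be found in the camera images.
- hanger_tab (a point): Hanger to move: white saddle with two green tiles and an upright wooden tab on top. Point: the tab's centre. Own y axis along the rail, z up; same either way round. Tab 10 mm thick across the rail (x), 26 mm long (y), 44 mm tall (22 mm above and below the point). The saddle's bridge below it is 90 mm long (y), 20 mm wide, 6 mm thick; its underside is 28 mm below the point.
- hanger: The same hanger; origin at the centre of the bridge's underside, which rests on the rail's top. A ridge 4 mm wide, 8 mm high crosses each end of the bridge's top. Two cheeks, 60 mm long, reach 24 mm below the bridge with an 12 mm slot between them (the rail is 8 mm wide). Outside them hang two tiles 6 mm thick, 60 mm long, 20 mm apart, reaching 88 mm below the origin. Weighs 0.16 to 0.26 kg.
- other_tab (a point): A second, equal hanger with blue tiles, on the same rail behind the first; the point is its tab's centre. Leave it alone.
- rail_a: First rail: 8 mm wide round-topped aluminium bar on two posts with wooden feet. Origin on the table below the end that looks at the next rail; the rail runs from there 300 mm along its own -y. Its top is 150 mm above the origin. An orange end stop, 8 mm long and as wide as the rail, stands 14 mm above the rail's top at each end.
- rail_b: Next rail, same section and height, roughly in line (12 to 30 mm gap between the ends). Origin on the table below its near end; it runs 260 mm along its own +y, top 150 mm above the origin. An orange end stop, 14 mm high, takes its first 8 mm. A grey keeper block with latch and buffer is clamped on its far part. A hanger whose bridge lies wholly between 10 and 130 mm along y is clear of these.
- buffer (a joint): Yellow sprung buffer on the keeper, m: 0 free, grows when the bridge's leading end presses it along the rail's +y; hard stop at 0.010 (keep below 0.009). 1 N at first plus 1 N per mm. The keeper does not move in use, but is clamped elsewhere each time and its place is not reported: the buffer's free face is 160 to 205 mm from rail_b's origin. A latched hanger holds the buffer in by about 3 mm.
- latch (a joint): Red sprung drop latch on the keeper, rad: 0 down, grows as it rises. Its ramp begins 24 mm before the buffer's face. The hanger's leading ridge lifts it about 0.15 as it passes beneath, against 2 to 5 N, and it drops behind the ridge once the buffer is in by some 4 mm. It holds the hanger against the buffer.
- cup: Clay-coloured cup, 72 mm across, 85 mm high, origin under its centre. Leave it alone.
- jar: Blue glaze jar with white lid, 60 mm across, 85 mm high, origin under its centre. Leave it alone.

How it is judged:
On the way, in this order (a step that is already met when the one before it is completed fails the run):
1. the hanger is lifted clear above the first rail's end stops (z of hanger_tab in the frame of rail_a above 0.194 m), for 0.1 s.
2. the hanger sits astride the free stretch of the next rail, before the latch and buffer (z of hanger_tab in the frame of rail_b between 0.174 and 0.182 m and x of hanger_tab in the frame of rail_b between -0.004 and 0.004 m and y of hanger_tab in the frame of rail_b above 0.05 m and value of joint buffer below 0.0005 m and value of joint latch below 0.03 rad), for 0.1 s.
At the end, for the whole second after the job is handed in: The green hanger hangs at rest astride the next rail, seated on its top (within 4 mm in height and sideways, upright within 0.15 rad), with the latch down (below 0.06 rad) behind its leading ridge and the buffer held in by 1.5 to 6 mm; everything else as it was (value of joint buffer between 0.0015 and 0.006 m and value of joint latch below 0.06 rad and z of hanger_tab in the frame of rail_b between 0.174 and 0.182 m and x of hanger_tab in the frame of rail_b between -0.004 and 0.004 m and angle between hanger_tab's own z axis and vertical below 0.15 rad and linear speed of hanger below 0.02 m/s); the robot touches nothing.
It fails at once if the buffer is driven to its hard stop (in by over 9 mm) (value of joint buffer above 0.009 m).
It fails at once if the hanger is knocked or forced against the first rail (over 35 N) (contact force between hanger and rail_a above 35 N).
It fails at once if the hanger is knocked or forced against the next rail or its keeper (over 35 N) (contact force between hanger and rail_b above 35 N).
It fails at once if the blue hanger is shifted by more than 12 mm (distance of other_tab from where it was at the start of the episode above 0.012 m).
It fails at once if the cup or the jar is shifted by more than 20 mm (distance of any of cup, jar from where it was at the start of the episode above 0.02 m).
It also fails if it takes over 72 s, if anything falls off the work surface, if the arm or the gripper's body presses on something with over 40 N, if the wrist force passes 120 N, or if a joint passes its speed limit or range.

## Robot

A 6-joint arm with a two-finger parallel gripper is mounted at the origin on the work surface. World frame = base frame: x ahead of the robot, y to its left, z up, the work surface at z = 0. Lengths are in m, angles in rad, forces in N, time in s.
With the tool pointing down it reaches from about 0.35 to 0.775 m from the base axis. Payload 7.3 kg.
Tool frame: the origin (TCP) lies at the very end of the fingers, on their centre line; the grasp point (between the pads) lies 19 mm behind it; z points along the fingers, y is the direction in which the jaws open and shut (so a half turn about z gives the same grasp; the last joint's range is limited). The gripper opens to 92 mm and grips with 3 to 60 N. Pads are 19 mm wide; open, the fingers measure 130 mm over their backs; the gripper's body (75 mm by 190 mm) begins 47 mm behind the grasp point.
Start: joints at [-1.273, 0.342, 1.524, -0, 1.275, -0.146], TCP at [0.225, -0.474, 0.227] pointing down, gripper open.
Joint ranges: [-2.53, 2.53], [-0.77, 2.02], [0.04, 2.7], [-1, 4.14], [0.28, 2.66], [-3.11, 3.11]. Speed limits (rad/s): [2.57, 2.57, 3.14, 3.14, 3.14, 3.14].

## Interface

Orientations are given as [roll, pitch, yaw] about the fixed x, y, z axes, in that order (R = Rz(yaw) Ry(pitch) Rx(roll)).
In Python, from cell import robot gives the robot as it stands.
- The arm moves only by the tool apply_moves, never from a script. Its argument "plan" is a list of rows, each an object of numbers: "tx", "ty", "tz": the shift along the tool's x, y, z in m; "yaw": the turn about the tool's z in rad; "grip": the opening, from -1 (shut) to 1 (fully open), so that 0 is half open. In form: [{"tx": .., "ty": .., "tz": .., "yaw": .., "grip": ..}, ...]. A call has 1 to 8 rows; each row is the pose to reach, as a shift and turn from the pose commanded when the call began, along the tool's axes at that moment; what a row does not reach only later rows make up. A row lasts 1/8 s, in which the tool goes at most 62.5 mm and 10.7 degrees, less where a joint would pass 70% of its speed; a pose out of reach is approached as far as the arm can. A call with a gripper value outside its range is refused whole. The fingers move at their own pace and stop on an object; "force" is the grip in N (left out, the last holds). Time passes only in rows, so rows that repeat a pose let the fingers close. It gives the time, the measured TCP pose, the force and the opening at its end, in the units of the state.
- robot.observe(): the state, without advancing time (a new reading comes with each control period).
- robot.read_camera(name): name is "scene" or "top"; returns (picture, depth): 384x512x3 uint8, red, green, blue; 384x512 float32, m along the optical axis (not along the pixel's ray), 0 where there is no reading.
- robot.get_calibration(name): a dict with "camera_matrix" (3x3 intrinsics, pixels), "R" (3x3) and "t" (3): a world point X has camera coordinates R X + t. Camera axes: x right, y down, z forward; pixel columns grow to the right and rows downward; lengths in m; the calibration is good to about 2 mm. A picture is of the moment at which its call begins. get_calibration takes no time and is no camera call.
- robot.hand_in(): hands the job in, once; it reports no verdict.
Trained networks look in the newest picture that a camera, given by its name, has taken for a name from the list of things; names that differ only in an ending like _2 or _b are one class to them, and where a whole thing is asked for, a point or a joint stands for the part that bears it (a point fixed in the world has none). Each returns a list of dicts, best first, with "confidence" (0 to 1); they miss things now and then, are a little off and sometimes report something else, mostly with a low value. They report only what shows in the picture. A call takes as long as a camera call.
- robot.outline_of(label, camera): "region" (384x512 bool, what is visible of it) and "pixel" ([row, column] in pixels, amid what is visible of it).
- robot.tip_of(label, camera): "pixel" ([row, column] in pixels: a listed point, or the origin of a listed thing).
The state is a dict: "time": time; "qpos": joint angles; "qvel": joint speeds; "joint_efforts": joint torques, N m; "tool_pos": TCP position; "tool_rot": TCP orientation; "contact_force": force on the tool from outside, world axes, zero at the start; "torque": the same for the moment, N m; "opening": finger opening in m.
Only numpy, scipy, OpenCV 4.12 (cv2) and the standard library are available. Lean on these libraries where they do the work, as an engineer would, in place of code of your own. Each camera call takes 0.05 s, during which the arm holds its last target.

## Working session

There is one attempt and no reset: what is moved stays moved. The work goes in short steps, Python scripts to look and compute and a tool call to move; the robot and the scene stay as the last step left them, time stands still between calls to the robot, and variables do not carry over. Pictures are saved under pics/ and viewed, and the job is handed in when it is done.

Besides the shell and the picture viewer there is one more tool, called after "Request:" as a command line: name --argument value ..., lists and objects as JSON in quotes. apply_moves: Moves the arm, as the interface text tells. Its arguments: {"type":"object","properties":{"plan":{"type":"array","items":{"type":"object","properties":{"tx":{"type":"number"},"ty":{"type":"number"},"tz":{"type":"number"},"yaw":{"type":"number"},"grip":{"type":"number"}}}},"force":{"type":"number"}},"required":["plan"]}

```bash
ls; mkdir -p pics
cat > h.py <<'E'
import numpy as np, cv2
from cell import robot
def snap(n,tag):
    im,d=robot.read_camera(n); cv2.imwrite(f'pics/{tag}.png',im[:,:,::-1]); return im,d
def back(n,rc,depth):
    c=robot.get_calibration(n);K=np.array(c['camera_matrix']);R=np.array(c['R']);t=np.array(c['t'])
    rc=np.atleast_2d(rc).astype(float)
    p=np.c_[rc[:,1],rc[:,0],np.ones(len(rc))]@np.linalg.inv(K).T*np.atleast_1d(depth)[:,None]
    return (p-t)@R
def onz(n,rc,z):
    c=robot.get_calibration(n);K=np.array(c['camera_matrix']);R=np.array(c['R']);t=np.array(c['t'])
    r=R.T@np.linalg.inv(K)@np.array([rc[1],rc[0],1.]);o=-R.T@t
    return o+r*(z-o[2])/r[2]
def proj(n,X):
    c=robot.get_calibration(n);p=np.array(c['camera_matrix'])@(np.array(c['R'])@X+c['t']);return p[1]/p[2],p[0]/p[2]
E
python3 - <<'E'
from h import *
for n in('scene','top'):
    im,d=snap(n,n+'0'); np.save(f'pics/{n}0.npy',d)
    c=robot.get_calibration(n);print(n,c,-np.array(c['R']).T@c['t'])
    for l in('hanger_tab','other_tab','rail_a','rail_b','cup','jar'):
        r=robot.tip_of(l,n); print(l,[(np.round(x['pixel'],1),round(x['confidence'],2)) for x in r[:3]])
print(robot.observe())
E
```

```text
pics
scene {'camera_matrix': array([[369.51683521,   0.        , 251.99008962],
       [  0.        , 369.51683521, 192.15536684],
       [  0.        ,   0.        ,   1.        ]]), 'R': array([[-0.15709295,  0.9875771 ,  0.00364359],
       [ 0.57111437,  0.0938553 , -0.81548731],
       [-0.80569856, -0.1260264 , -0.57876348]]), 't': array([ 0.10572091, -0.24207183,  1.36020131])} [1.25077096 0.08973345 0.58944314]
hanger_tab [(array([148.4, 209.7]), 0.74)]
other_tab [(array([151.8, 149.8]), 0.94)]
rail_a [(array([201.8, 257.3]), 0.95), (array([206.9, 251.6]), 0.92)]
rail_b [(array([201.8, 257.3]), 0.95), (array([206.9, 251.6]), 0.92)]
cup [(array([242.4, 304. ]), 0.95)]
jar [(array([248.7, 215.2]), 0.78)]
top {'camera_matrix': array([[447.36588228,   0.        , 256.889707  ],
       [  0.        , 447.36588228, 194.65256666],
       [  0.        ,   0.        ,   1.        ]]), 'R': array([[-0.0168493 , -0.99976127, -0.0139104 ],
       [-0.9897492 ,  0.01865066, -0.14159336],
       [ 0.141819  ,  0.01138205, -0.98982717]]), 't': array([-0.00746409,  0.59938493,  0.94631284])}
[... 318 characters left out ...]
 288.]), 0.62)]
{'time': 0.7, 'qpos': array([-1.27299279e+00,  3.42001136e-01,  1.52413453e+00, -5.21029500e-06,
        1.27539850e+00, -1.45990158e-01]), 'qvel': array([ 1.90543400e-03,  1.38295587e-03,  5.63275193e-04, -5.60529262e-05,
       -1.66778255e-03,  8.23467838e-04]), 'joint_efforts': array([-3.29572040e-04, -4.31023693e+01, -2.44450504e+01,  7.16928206e-02,
        4.78944706e-02,  1.42711801e-05]), 'tool_pos': array([ 0.22544281, -0.47413471,  0.22672784]), 'tool_rot': array([3.14153551e+00, 1.34404590e-05, 4.43795211e-01]), 'contact_force': array([ 0.09294964,  0.44130697, -0.67719538]), 'torque': array([-0.01714811, -0.02131944, -0.02400258]), 'opening': 0.09210613991483656}
```

Run:
```python
import cv2
for n in('scene','top'):
    im=cv2.imread(f'pics/{n}0.png'); 
    c=im[110:290,90:410] if n=='scene' else im[140:330,90:430]
    cv2.imwrite(f'pics/{n}0z.png',cv2.resize(c,None,fx=2.35,fy=2.35,interpolation=cv2.INTER_CUBIC))
```

```text
(no output)
```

View pics/scene0z.png

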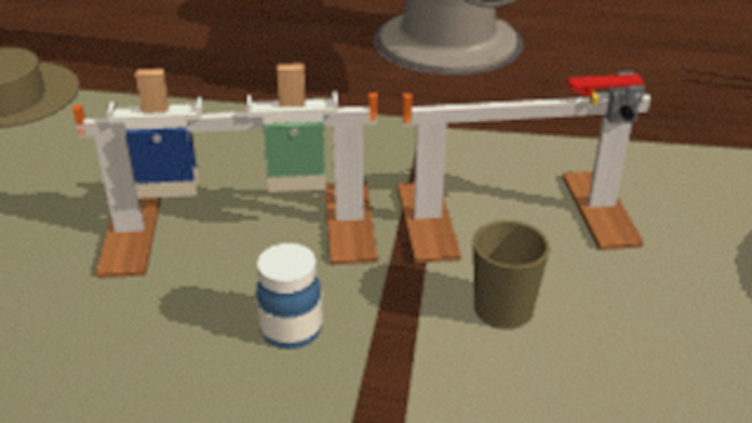

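View pics/top0z.png

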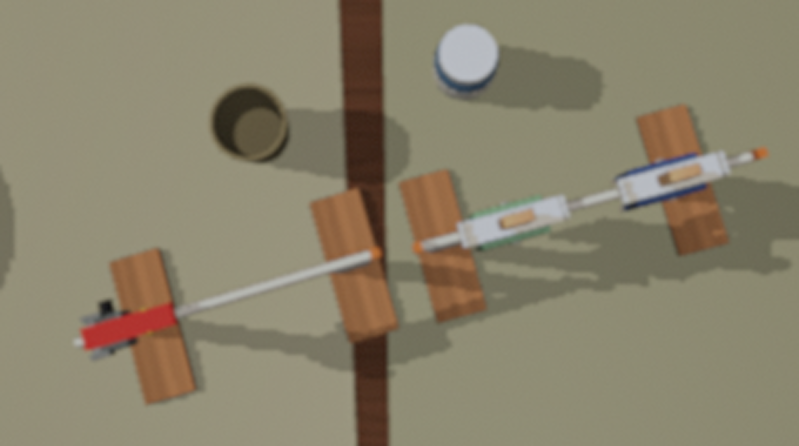

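View pics/top0.png

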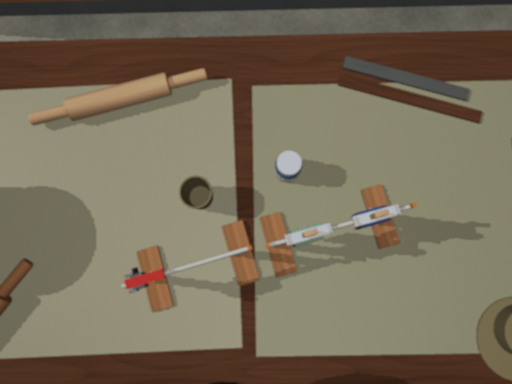

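The top view shows the green tab at about (row 233, col 310). Rail_a ends at about (245, 269), rail_b starts at about (248, 250), and the red latch sits at about cols 126–164. Next I'll fit the lines from depth.

```bash
cat > fit.py <<'E'
from h import *
def cloud(n,d):
    rr,cc=np.nonzero(d>0.1); P=back(n,np.c_[rr,cc],d[rr,cc]); return rr,cc,P
def lab(n,im,d):
    rr,cc,P=cloud(n,d); C=im[rr,cc].astype(int); return rr,cc,P,C
E
python3 - <<'E'
from fit import *
for n in('top','scene'):
    d=np.load(f'pics/{n}0.npy'); im=cv2.imread(f'pics/{n}0.png')[:,:,::-1]
    rr,cc,P,C=lab(n,im,d)
    H=cv2.cvtColor(im.copy(),cv2.COLOR_RGB2HSV)[rr,cc].astype(int)
    box=(P[:,0]>.2)&(P[:,0]<.6)&(abs(P[:,1])<.5)
    print(n,'z pct',np.percentile(P[box,2],[1,50,99]))
    org=box&(H[:,0]<14)&(H[:,1]>170)&(C[:,0]>150)&(P[:,2]>.13)
    red=box&((H[:,0]<6)|(H[:,0]>174))&(H[:,1]>170)&(C[:,0]>120)&(P[:,2]>.13)
    yel=box&(H[:,0]>18)&(H[:,0]<34)&(H[:,1]>150)&(C[:,0]>120)&(P[:,2]>.12)
    for nm,m in(('org',org),('red',red),('yel',yel)):
        for p,r,c in list(zip(P[m],rr[m],cc[m]))[:0 if nm=='red' else 40]: print(nm,r,c,p.round(4))
        if m.any(): print(nm,'min',P[m].min(0).round(3),'max',P[m].max(0).round(3))
    # rails: points z 0.135-.16
    for nm,lo,hi in(('A',-.36,-.05),('B',-.01,.27)):
        m=box&(P[:,2]>.143)&(P[:,2]<.158)&(P[:,1]>lo)&(P[:,1]<hi)&(C.max(1)-C.min(1)<40)
        Q=P[m]; 
        if len(Q)>10:
            l=cv2.fitLine(Q[:,:2].astype(np.float32),cv2.DIST_HUBER,0,.001,.001).ravel(); print(nm,len(Q),l,'yaw of +y',np.degrees(np.arctan2(-l[0]*np.sign(l[1]),abs(l[1]))),'z',np.median(Q[:,2]), Q[:,1].min(),Q[:,1].max())
    m=box&(P[:,2]>.186)&(P[:,1]<0)&(H[:,0]<25)&(H[:,1]>60)
    Q=P[m]; 
    for lo,hi in((-.2,-.08),(-.36,-.22)):
        q=Q[(Q[:,1]>lo)&(Q[:,1]<hi)]; print('tab',len(q),q.mean(0),q.min(0),q.max(0))
s='top'
for nm,rc,z in(('tab',(235.7,310.9),.178),('tabtop',(233.2,310.4),.2),('endA',(244.7,268.7),.164),('endB',(247.7,250.4),.164),('farA',(205,414),.164),('farB',(285.5,124),.15)): print(nm,onz(s,rc,z).round(4))
for nm,rc,z in(('tab',(148.4,209.7),.178),): print(nm,onz('scene',rc,z).round(4))
E
```

```text
top z pct [-0.00186617  0.00287673  0.16426488]
org 204 413 [ 0.5579 -0.3188  0.1649]
org 204 414 [ 0.558  -0.3212  0.1636]
org 205 412 [ 0.5558 -0.3162  0.1667]
org 205 413 [ 0.556  -0.319   0.1642]
org 205 414 [ 0.5557 -0.3201  0.1663]
org 244 267 [ 0.4864 -0.0372  0.1647]
org 245 267 [ 0.4845 -0.0372  0.164 ]
org 246 249 [ 0.4832 -0.0029  0.1644]
org 246 250 [ 0.4832 -0.0048  0.1639]
org 246 267 [ 0.4826 -0.0371  0.1665]
org 247 249 [ 0.4814 -0.0027  0.1611]
org 247 250 [ 0.4813 -0.0047  0.1634]
org 247 251 [ 0.4818 -0.0061  0.1443]
org 248 250 [ 0.4794 -0.0047  0.1641]
org 249 250 [ 0.4777 -0.0044  0.1555]
org 269 161 [0.4429 0.1631 0.1714]
org 270 157 [0.4411 0.1715 0.1676]
org 270 158 [0.4412 0.1682 0.1734]
org 270 159 [0.4411 0.1668 0.1714]
org 270 160 [0.4411 0.1645 0.1734]
org 270 161 [0.441  0.1633 0.1701]
org 271 154 [0.4394 0.1764 0.1707]
org 271 155 [0.4394 0.1741 0.1723]
org 271 156 [0.4394 0.172  0.1734]
org 271 157 [0.4393 0.1704 0.1721]
org 271 158 [0.4393 0.1687 0.1712]
org 271 159 [0.4392 0.1666 0.172 ]
org 271 160 [0.4392 0.1649 0.1715]
org 271 161 [0.4391 0.1633 
[... 2939 characters left out ...]
  0.529469   -0.1731359 ] yaw of +y 14.602423 z 0.1514244925630004 -0.3162915169410641 -0.05083525010456269
B 347 [ 0.23988491 -0.97080135  0.45658356  0.10939049] yaw of +y 13.879748 z 0.1471683772413268 0.003195734378945934 0.2405693624703585
tab 73 [ 0.51204298 -0.11784044  0.19420715] [ 0.50107931 -0.13113411  0.18630408] [ 0.51711813 -0.10551615  0.19914636]
tab 81 [ 0.54543946 -0.24895305  0.1935926 ] [ 0.53395625 -0.26242269  0.1861909 ] [ 0.55142939 -0.23728577  0.20013903]
tab [ 0.5    -0.1198  0.178 ]
tabtop [ 0.5035 -0.1167  0.2   ]
endA [ 0.485  -0.0404  0.164 ]
endB [ 0.48   -0.0055  0.164 ]
farA [ 0.556  -0.3209  0.164 ]
farB [0.4124 0.2387 0.15  ]
tab [ 0.5216 -0.1235  0.178 ]
```

Request:
apply_moves --plan '[{"tx":0.03,"ty":-0.015,"tz":-0.02,"yaw":-0.1},{"tx":0.08,"ty":-0.04,"tz":-0.03,"yaw":-0.27},{"tx":0.135,"ty":-0.068,"tz":-0.03,"yaw":-0.45},{"tx":0.19,"ty":-0.096,"tz":-0.03,"yaw":-0.63},{"tx":0.245,"ty":-0.123,"tz":-0.03,"yaw":-0.81},{"tx":0.3,"ty":-0.151,"tz":-0.03,"yaw":-0.99},{"tx":0.35,"ty":-0.176,"tz":-0.03,"yaw":-1.17},{"tx":0.39,"ty":-0.196,"tz":-0.03,"yaw":-1.32}]'

```text
schema error: expected keys tx, ty, tz, yaw, grip
```

```bash
cat >> h.py <<'E'
def goto(x,y,z,yawdeg):
    s=robot.observe();p=s['tool_pos'];w=s['tool_rot'][2];d=np.array([x,y,z])-p
    dy=(np.radians(yawdeg)-w+np.pi)%(2*np.pi)-np.pi
    print('t',s['time'],'p',p.round(4),'yaw',np.degrees(w).round(2),'F',s['contact_force'].round(2),'op',round(s['opening'],4))
    print('tx %.4f ty %.4f tz %.4f yaw %.4f'%(d[0]*np.cos(w)+d[1]*np.sin(w),d[0]*np.sin(w)-d[1]*np.cos(w),-d[2],-dy))
E
python3 -c "
from h import *
goto(.504,-.116,.23,104.4)"
```

```text
t 0.7 p [ 0.2254 -0.4741  0.2267] yaw 25.43 F [ 0.09  0.44 -0.68] op 0.0921
tx 0.4053 ty -0.2038 tz -0.0033 yaw -1.3783
```

Request:
apply_moves --plan '[{"tx":0.03,"ty":-0.015,"tz":-0.02,"yaw":-0.1,"grip":1},{"tx":0.08,"ty":-0.04,"tz":-0.03,"yaw":-0.27,"grip":1},{"tx":0.135,"ty":-0.068,"tz":-0.03,"yaw":-0.45,"grip":1},{"tx":0.19,"ty":-0.096,"tz":-0.03,"yaw":-0.63,"grip":1},{"tx":0.245,"ty":-0.123,"tz":-0.03,"yaw":-0.81,"grip":1},{"tx":0.3,"ty":-0.151,"tz":-0.03,"yaw":-0.99,"grip":1},{"tx":0.35,"ty":-0.176,"tz":-0.03,"yaw":-1.17,"grip":1},{"tx":0.39,"ty":-0.196,"tz":-0.03,"yaw":-1.32,"grip":1}]'

```text
time: 1.7
tool_pos: [0.4946, -0.1277, 0.2569]
tool_rot: [3.141, 0.0, 1.77]
contact_force: [0.6, -0.9, 0.3]
opening: 0.092
```

```bash
python3 -c "
from h import *
goto(.504,-.116,.23,104.4)"
```

```text
t 1.7 p [ 0.4946 -0.1277  0.2569] yaw 101.43 F [ 0.65 -0.9   0.33] op 0.092
tx 0.0096 ty 0.0115 tz 0.0269 yaw -0.0519
```

Request:
apply_moves --plan '[{"tx":0.006,"ty":0.007,"tz":0.01,"yaw":-0.03,"grip":1},{"tx":0.01,"ty":0.012,"tz":0.027,"yaw":-0.052,"grip":1},{"tx":0.01,"ty":0.012,"tz":0.027,"yaw":-0.052,"grip":1}]'

```text
time: 2.08
tool_pos: [0.5023, -0.1176, 0.2283]
tool_rot: [-3.139, -0.002, 1.815]
contact_force: [-0.0, -0.1, 1.0]
opening: 0.0919
```

```bash
python3 -c "
from h import *
goto(.504,-.116,.165,104.4)
for n in('scene','top'):
    im,d=snap(n,n+'1')
    c=im[110:290,90:410] if n=='scene' else im[140:330,90:430]
    cv2.imwrite(f'pics/{n}1z.png',cv2.resize(c[:,:,::-1],None,fx=2.35,fy=2.35,interpolation=cv2.INTER_CUBIC))
"
```

```text
t 2.075 p [ 0.5023 -0.1176  0.2283] yaw 103.98 F [-0.02 -0.08  0.98] op 0.0919
tx 0.0012 ty 0.0020 tz 0.0633 yaw -0.0073
```

View pics/scene1z.png

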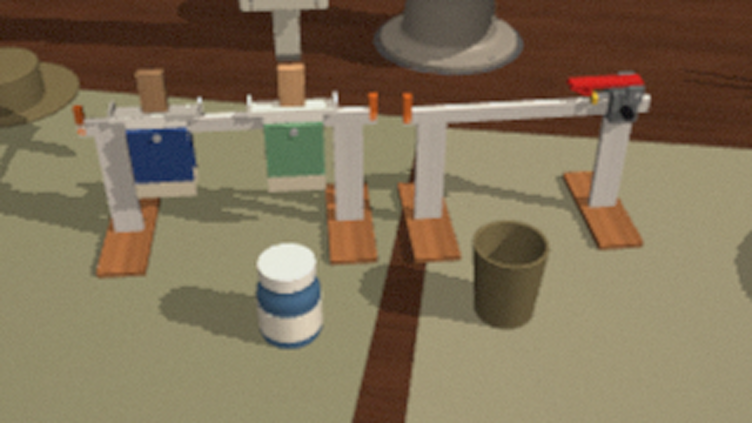

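View pics/top1z.png

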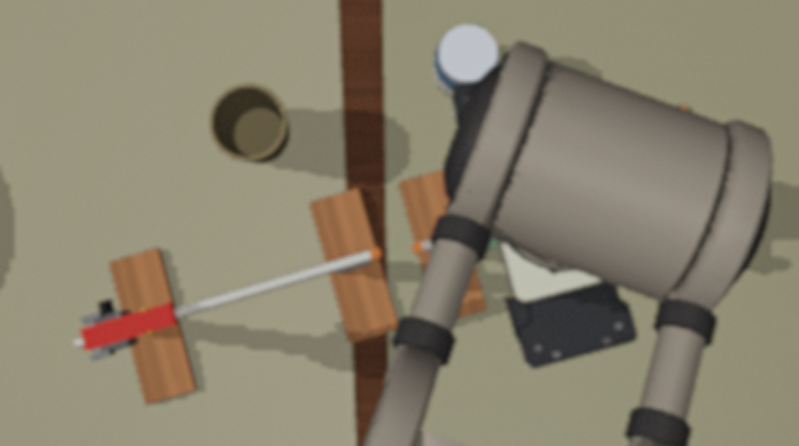

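```bash
python3 -c "
from h import *
u=np.array([.969,.248,0]);
for s in(-.055,0,.055):
  r,c=proj('scene',np.array([.5023,-.1176,.2283])+u*s); print(s,r,c,(c-90)*2.35,(r-110)*2.35)
r,c=proj('scene',np.array([.504,-.116,.2]));print((c-90)*2.35,(r-110)*2.35)
"
```

```text
-0.055 115.08665379117502 212.81684498753106 288.619585720698 11.953636409261307
0 124.96325174799857 212.9772803994707 288.99660893875614 35.16364160779664
0.055 135.9515317054978 213.1557739687338 289.41606882652445 60.98609950791987
291.8198924912823 62.54011951726756
```

View pics/scene1.png

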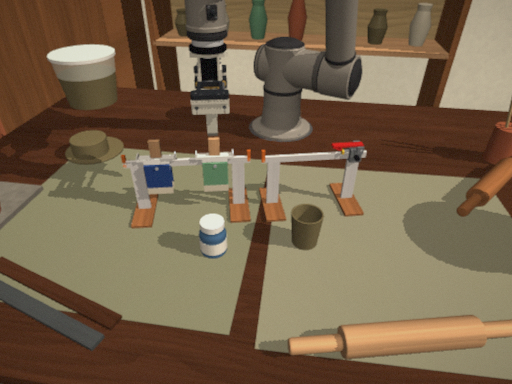

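Request:
apply_moves --plan '[{"tx":0.001,"ty":0.003,"tz":0.015,"yaw":-0.005,"grip":1},{"tx":0.001,"ty":0.003,"tz":0.035,"yaw":-0.005,"grip":1},{"tx":0.001,"ty":0.003,"tz":0.053,"yaw":-0.005,"grip":1},{"tx":0.001,"ty":0.003,"tz":0.062,"yaw":-0.005,"grip":1},{"tx":0.001,"ty":0.003,"tz":0.062,"yaw":-0.005,"grip":1}]'

```text
time: 2.8
tool_pos: [0.5058, -0.1159, 0.1672]
tool_rot: [-3.141, -0.001, 1.82]
contact_force: [0.1, 0.6, -0.3]
opening: 0.092
```

```bash
python3 -c "
from h import *
goto(.504,-.116,.165,104.4)
im,d=snap('scene','scene2')
c=im[110:200,150:310]
cv2.imwrite('pics/scene2z.png',cv2.resize(c[:,:,::-1],None,fx=5,fy=5,interpolation=cv2.INTER_CUBIC))
"
```

```text
t 2.8 p [ 0.5058 -0.1159  0.1672] yaw 104.3 F [ 0.1   0.58 -0.27] op 0.092
tx 0.0004 ty -0.0017 tz 0.0022 yaw -0.0017
```

View pics/scene2z.png

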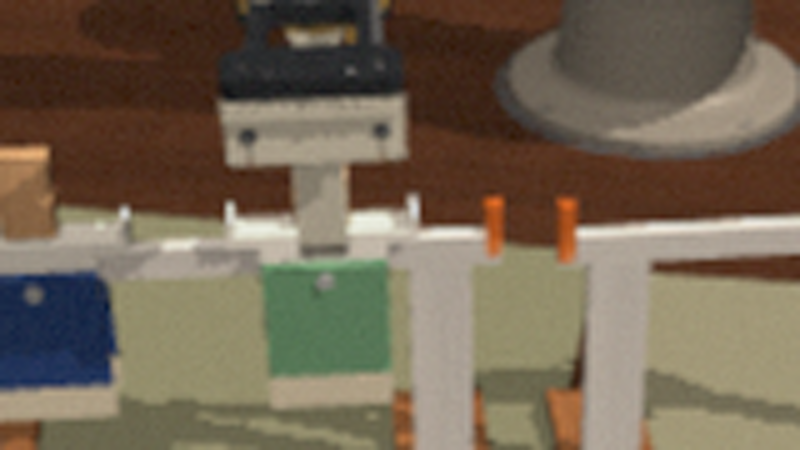

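Fingers straddle the tab, centred between the ridges (cols ~230–415 in zoom). I'll close gently.

Request:
apply_moves --plan '[{"tx":0,"ty":0,"tz":0.001,"yaw":0,"grip":-0.5},{"tx":0,"ty":0,"tz":0.001,"yaw":0,"grip":-0.5},{"tx":0,"ty":0,"tz":0.001,"yaw":0,"grip":-0.5},{"tx":0,"ty":0,"tz":0.001,"yaw":0,"grip":-0.5},{"tx":0,"ty":0,"tz":0.001,"yaw":0,"grip":-1},{"tx":0,"ty":0,"tz":0.001,"yaw":0,"grip":-1},{"tx":0,"ty":0,"tz":0.001,"yaw":0,"grip":-1},{"tx":0,"ty":0,"tz":0.001,"yaw":0,"grip":-1}]' --force 5

```text
time: 3.85
tool_pos: [0.506, -0.1159, 0.1667]
tool_rot: [-3.142, 0.0, 1.821]
contact_force: [0.0, -0.7, 1.0]
opening: 0.0168
```

```bash
python3 -c "
from h import *
goto(.504,-.116,.165,104.4)"
```

```text
t 3.85 p [ 0.506  -0.1159  0.1667] yaw 104.33 F [ 0.04 -0.7   0.96] op 0.0168
tx 0.0004 ty -0.0020 tz 0.0017 yaw -0.0013
```

Request:
apply_moves --plan '[{"tx":0,"ty":0,"tz":0,"yaw":0,"grip":-1},{"tx":0,"ty":0,"tz":0,"yaw":0,"grip":-1},{"tx":0,"ty":0,"tz":0,"yaw":0,"grip":-1},{"tx":0,"ty":0,"tz":0,"yaw":0,"grip":-1}]' --force 5

```text
time: 4.35
tool_pos: [0.5061, -0.1159, 0.1667]
tool_rot: [3.142, 0.0, 1.821]
contact_force: [0.9, 1.0, -0.6]
opening: 0.0102
```

```bash
python3 -c "
from h import *
goto(.504,-.116,.165,104.4);print(robot.observe()['torque'])"
```

```text
t 4.35 p [ 0.5061 -0.1159  0.1667] yaw 104.33 F [ 0.94  1.   -0.63] op 0.0102
tx 0.0004 ty -0.0020 tz 0.0017 yaw -0.0013
[-0.00559752 -0.10347827 -0.03535247]
```

Request:
apply_moves --plan '[{"tx":0,"ty":0,"tz":0,"yaw":0,"grip":-1},{"tx":0,"ty":0,"tz":0,"yaw":0,"grip":-1},{"tx":0,"ty":0,"tz":-0.002,"yaw":0,"grip":-1},{"tx":0,"ty":0,"tz":-0.006,"yaw":0,"grip":-1},{"tx":0,"ty":0,"tz":-0.012,"yaw":0,"grip":-1},{"tx":0,"ty":0,"tz":-0.02,"yaw":0,"grip":-1},{"tx":0,"ty":0,"tz":-0.03,"yaw":0,"grip":-1},{"tx":0,"ty":0,"tz":-0.04,"yaw":0,"grip":-1}]' --force 30

```text
time: 5.35
tool_pos: [0.5061, -0.1159, 0.2076]
tool_rot: [3.141, 0.0, 1.821]
contact_force: [0.0, -0.6, -2.2]
opening: 0.0099
```

```bash
python3 -c "
from h import *
goto(.504,-.116,.165,104.4);print(robot.observe()['torque'])"
```

```text
t 5.35 p [ 0.5061 -0.1159  0.2076] yaw 104.32 F [ 0.04 -0.63 -2.21] op 0.0099
tx 0.0004 ty -0.0021 tz 0.0426 yaw -0.0014
[ 0.01432125 -0.10775502  0.01645247]
```

Request:
apply_moves --plan '[{"tx":0,"ty":0,"tz":-0.01,"yaw":0,"grip":-1},{"tx":0,"ty":0,"tz":-0.025,"yaw":0,"grip":-1},{"tx":0,"ty":0,"tz":-0.04,"yaw":0,"grip":-1},{"tx":0,"ty":0,"tz":-0.055,"yaw":0,"grip":-1},{"tx":0,"ty":0,"tz":-0.068,"yaw":0,"grip":-1},{"tx":0,"ty":0,"tz":-0.075,"yaw":0,"grip":-1},{"tx":0,"ty":0,"tz":-0.075,"yaw":0,"grip":-1}]'

```text
time: 6.22
tool_pos: [0.5062, -0.1159, 0.2821]
tool_rot: [3.141, 0.0, 1.821]
contact_force: [-0.2, 0.3, -2.2]
opening: 0.0099
```

Run:
```python
from fit import *
goto(.504,-.116,.165,104.4)
im=cv2.imread('pics/top0.png').astype(float)
g=im.mean(2)
sat=im.max(2)-im.min(2)
# rail: bright, low saturation; subpixel column-wise centroid
def rail(cols,r0,r1,c0,c1):
    out=[]
    for c in cols:
        r=int(round(r0+(r1-r0)*(c-c0)/(c1-c0)))
        seg=im[r-7:r+8,c]; w=np.clip(seg[:,0]-np.median(im[r-9:r+10,c,0])-15,0,None)  # blue channel: rail white vs olive/wood
        if w.sum()>30: out.append((c,(w*np.arange(r-7,r+8)).sum()/w.sum()))
    return np.array(out)
for nm,cols,pr in(('B',range(168,243),(287.2,246.8,118,250)),('Afar',range(332,352),(228,221,332,352))):
    o=rail(cols,*pr); 
    k=np.polyfit(o[:,0],o[:,1],1); res=o[:,1]-np.polyval(k,o[:,0]); o=o[abs(res)<.8]; k=np.polyfit(o[:,0],o[:,1],1)
    print(nm,len(o),k,np.std(o[:,1]-np.polyval(k,o[:,0])))
    p=[onz('top',(np.polyval(k,c),c),.15) for c in(cols[0],cols[-1])]; d=p[1]-p[0]
    print(p,'yaw',np.degrees(np.arctan(d[0]/-d[1]) if 1 else 0))
z=cv2.resize(cv2.imread('pics/top0.png')[225:300,110:260],None,fx=5,fy=5,interpolation=cv2.INTER_CUBIC);cv2.imwrite('pics/topB.png',z)
z=cv2.resize(cv2.imread('pics/scene0.png')[125:200,250:400],None,fx=5,fy=5,interpolation=cv2.INTER_CUBIC);cv2.imwrite('pics/sceneB.png',z)
z=cv2.resize(cv2.imread('pics/top0.png')[190:265,260:420],None,fx=5,fy=5,interpolation=cv2.INTER_CUBIC);cv2.imwrite('pics/topA.png',z)
```

```text
t 6.225 p [ 0.5062 -0.1159  0.2821] yaw 104.33 F [-0.18  0.33 -2.24] op 0.0099
tx 0.0004 ty -0.0021 tz 0.1171 yaw -0.0013
B 70 [-2.96012519e-01  3.21057867e+02] 0.08601764886743285
[array([0.4378254 , 0.15432275, 0.15      ]), array([0.47726724, 0.01122196, 0.15      ])] yaw 15.409418860761061
Afar 15 [-2.77326690e-01  3.19150861e+02] 0.05350616202283635
[array([ 0.51737436, -0.16426514,  0.15      ]), array([ 0.52695978, -0.20155394,  0.15      ])] yaw 14.416258068093162
```

View pics/topB.png

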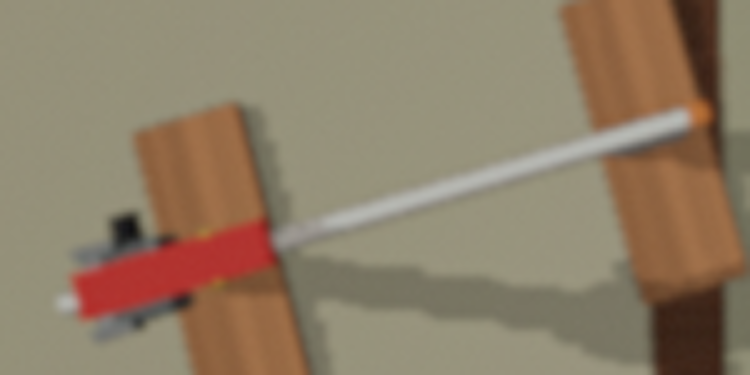

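View pics/sceneB.png

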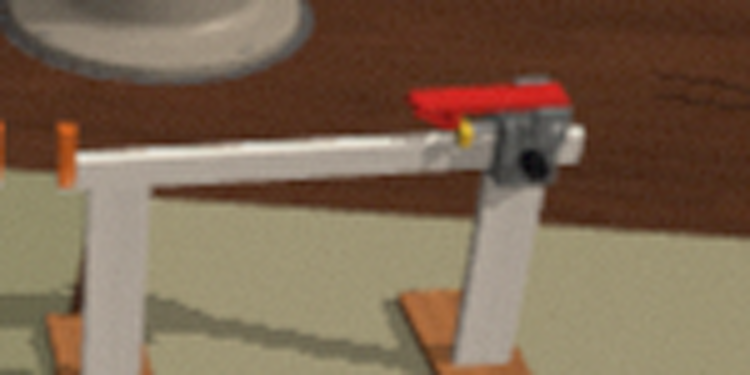

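View pics/topA.png

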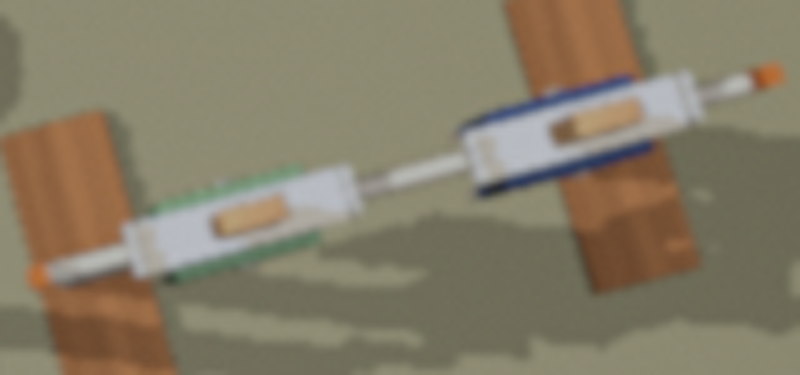

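```bash
python3 -c "
from h import *
goto(.4616,.0711,.2821,105.4)
for rc,z in(((192,197),.085),((163,289),.085)): print(onz('top',rc,z))"
```

```text
t 6.225 p [ 0.5062 -0.1159  0.2821] yaw 104.33 F [-0.18  0.33 -2.24] op 0.0099
tx 0.1922 ty 0.0031 tz -0.0000 yaw -0.0188
[0.60115568 0.10824987 0.085     ]
[ 0.66002149 -0.08831879  0.085     ]
```

Request:
apply_moves --plan '[{"tx":0.008,"ty":0.0,"tz":0,"yaw":0,"grip":-1},{"tx":0.03,"ty":0.001,"tz":0,"yaw":-0.003,"grip":-1},{"tx":0.065,"ty":0.001,"tz":0,"yaw":-0.006,"grip":-1},{"tx":0.105,"ty":0.002,"tz":0,"yaw":-0.01,"grip":-1},{"tx":0.145,"ty":0.002,"tz":0,"yaw":-0.014,"grip":-1},{"tx":0.175,"ty":0.003,"tz":0,"yaw":-0.018,"grip":-1},{"tx":0.19,"ty":0.003,"tz":0,"yaw":-0.018,"grip":-1},{"tx":0.192,"ty":0.003,"tz":0,"yaw":-0.018,"grip":-1}]'

```text
time: 7.22
tool_pos: [0.461, 0.0718, 0.2817]
tool_rot: [-3.141, 0.0, 1.841]
contact_force: [-0.4, 0.3, -2.3]
opening: 0.0093
```

Request:
apply_moves --plan '[{"tx":0,"ty":0,"tz":0,"yaw":0,"grip":-1},{"tx":0,"ty":0,"tz":0,"yaw":0,"grip":-1}]'

```text
time: 7.48
tool_pos: [0.4617, 0.0701, 0.2816]
tool_rot: [-3.141, 0.0, 1.838]
contact_force: [-1.0, -0.0, -2.3]
opening: 0.0101
```

```bash
python3 -c "
from h import *
goto(.4616,.0711,.2821,105.4)
for n in('scene','top'):
    im,d=snap(n,n+'3'); np.save(f'pics/{n}3.npy',d)
    c=im[60:220,220:400] if n=='scene' else im[170:320,100:290]
    cv2.imwrite(f'pics/{n}3z.png',cv2.resize(c[:,:,::-1],None,fx=4,fy=4 if n=='top' else 3.7,interpolation=cv2.INTER_CUBIC))
"
```

```text
t 7.475 p [0.4617 0.0701 0.2816] yaw 105.28 F [-1.01 -0.05 -2.35] op 0.0101
tx 0.0010 ty 0.0002 tz -0.0005 yaw -0.0020
```

View pics/scene3z.png

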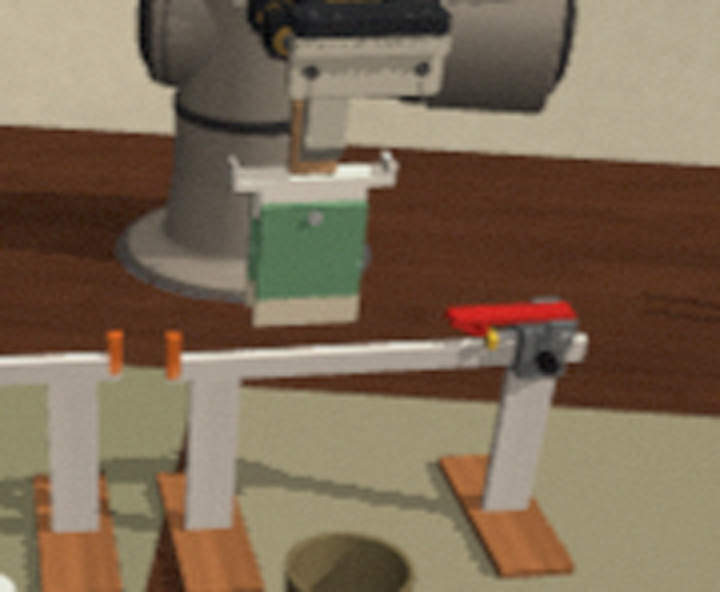

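View pics/top3z.png

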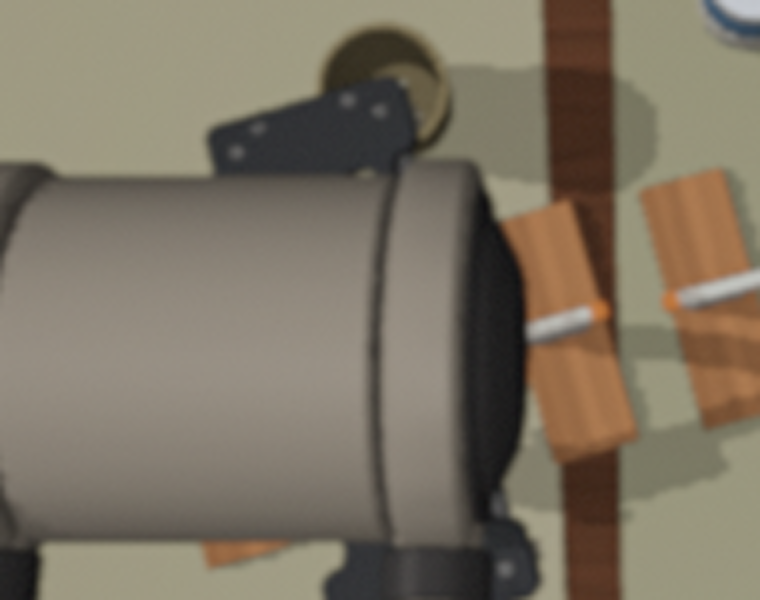

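Run:
```python
from fit import *
s=robot.observe();p=s['tool_pos'];yw=s['tool_rot'][2]
ey=np.array([np.cos(yw),np.sin(yw),0]);ex=np.array([np.sin(yw),-np.cos(yw),0]);ez=np.array([0,0,1])
z0=p[2]-.1667+.15
o=np.array([p[0],p[1],z0])
im=cv2.imread('pics/scene3.png');d=np.load('pics/scene3.npy')
f=5;r0,c0=80,260
z=cv2.resize(im[r0:r0+90,c0:c0+100],None,fx=f,fy=f,interpolation=cv2.INTER_CUBIC)
def P(a,b,c):
    r,cc=proj('scene',o+ex*a+ey*b+ez*c); return (int((cc-c0+.5)*f),int((r-r0+.5)*f))
def box(x,y,zz,col):
    pts=[P(a,b,c) for a in x for b in y for c in zz]
    for i in range(8):
        for j in range(i):
            if bin(i^j).count('1')==1: cv2.line(z,pts[i],pts[j],col,1)
box((-.01,.01),(-.045,.045),(0,.006),(0,0,255)); box((-.005,.005),(-.013,.013),(.006,.05),(255,255,0)); box((-.016,.016),(-.03,.03),(-.088,-.028),(255,0,255))
box((.005,.015),(-.0095,.0095),(.0167,.05),(0,255,255))
cv2.imwrite('pics/ov3.png',z)
# tile cloud
rr,cc,Q=cloud('scene',d); H=cv2.cvtColor(im,cv2.COLOR_BGR2HSV)[rr,cc].astype(int)
m=(H[:,0]>40)&(H[:,0]<85)&(H[:,1]>60)&(Q[:,2]>.15)&(Q[:,2]<.27)&(abs(Q[:,1]-.07)<.05)&(Q[:,0]>.4)
L=(Q[m]-o); print(m.sum(),'x',np.percentile(L@ex,[5,50,95]),'y',np.percentile(L@ey,[1,50,99]),'z',np.percentile(L[:,2],[1,99]))
A=np.c_[L@ey,L[:,2],np.ones(m.sum())]; print(np.linalg.lstsq(A,L@ex,rcond=None)[0])
```

```text
641 x [0.01409913 0.0167966  0.01915373] y [-0.03340288 -0.00595691  0.02495281] z [-0.06876541 -0.00946167]
[0.07208699 0.02512714 0.01736742]
```

View pics/ov3.png

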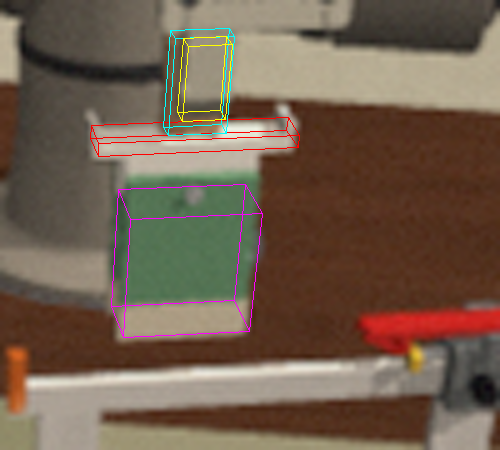

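Run:
```python
from fit import *
def tile(tag,n,hlo,hhi,ylo,yhi,zlo,zhi):
    im=cv2.imread(f'pics/{tag}.png');d=np.load(f'pics/{tag}.npy')
    rr,cc,Q=cloud(n,d);H=cv2.cvtColor(im,cv2.COLOR_BGR2HSV)[rr,cc].astype(int)
    m=(H[:,0]>hlo)&(H[:,0]<hhi)&(H[:,1]>60)&(Q[:,2]>zlo)&(Q[:,2]<zhi)&(Q[:,1]>ylo)&(Q[:,1]<yhi)&(Q[:,0]>.4)&(Q[:,0]<.6)
    Q=Q[m]; A=np.c_[Q[:,1],Q[:,2],np.ones(len(Q))]
    for _ in range(5):
        k=np.linalg.lstsq(A,Q[:,0],rcond=None)[0]; r=Q[:,0]-A@k; g=abs(r)<2.5*r.std()+1e-6; Q,A=Q[g],A[g]
    print(tag,len(Q),'yaw',np.degrees(np.arctan(-k[0])),'lean',k[1],'sd',r.std(),Q.mean(0))
tile('scene0','scene',40,85,-.17,-.07,.07,.15)
tile('scene0','scene',100,130,-.30,-.2,.07,.15)
tile('scene3','scene',40,85,.02,.12,.18,.27)
```

```text
scene0 493 yaw 14.417721986360853 lean -0.0026986545335784262 sd 0.0012038073854985603 [ 0.52359308 -0.11446449  0.11136144]
scene0 525 yaw 14.141288455652397 lean -0.006341875488719617 sd 0.0013455419733709127 [ 0.55692525 -0.24543761  0.11186966]
scene3 611 yaw 14.964016652442611 lean 0.0004180335089291054 sd 0.0013370921739171721 [0.47900293 0.07050654 0.22598957]
```

Request:
apply_moves --plan '[{"tx":0,"ty":0.0005,"tz":0.008,"yaw":-0.001,"grip":-1},{"tx":0,"ty":0.0005,"tz":0.018,"yaw":-0.001,"grip":-1},{"tx":0,"ty":0.0005,"tz":0.03,"yaw":-0.001,"grip":-1},{"tx":0,"ty":0.0005,"tz":0.045,"yaw":-0.001,"grip":-1},{"tx":0,"ty":0.0005,"tz":0.06,"yaw":-0.001,"grip":-1},{"tx":0,"ty":0.0005,"tz":0.072,"yaw":-0.001,"grip":-1},{"tx":0,"ty":0.0005,"tz":0.08,"yaw":-0.001,"grip":-1},{"tx":0,"ty":0.0005,"tz":0.082,"yaw":-0.001,"grip":-1}]'

```text
time: 8.57
tool_pos: [0.4617, 0.071, 0.1992]
tool_rot: [-3.141, -0.0, 1.84]
contact_force: [0.5, -0.3, -1.8]
opening: 0.0101
```

Run:
```python
from fit import *
goto(.4616,.0711,.1667,105.4); print(robot.observe()['torque'])
im,d=snap('scene','scene4'); np.save('pics/scene4.npy',d)
cv2.imwrite('pics/scene4z.png',cv2.resize(im[110:200,250:400,::-1],None,fx=5,fy=5,interpolation=cv2.INTER_CUBIC))
```

```text
t 8.575 p [0.4617 0.071  0.1992] yaw 105.41 F [ 0.47 -0.31 -1.76] op 0.0101
tx 0.0001 ty -0.0001 tz 0.0325 yaw 0.0002
[-0.00349997 -0.14366118  0.0107093 ]
```

View pics/scene4z.png

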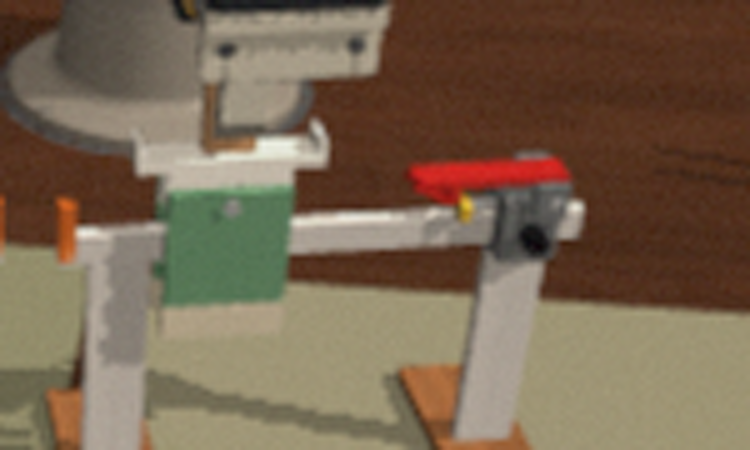

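Request:
apply_moves --plan '[{"tx":0,"ty":0,"tz":0.004,"yaw":0,"grip":-1},{"tx":0,"ty":0,"tz":0.007,"yaw":0,"grip":-1},{"tx":0,"ty":0,"tz":0.009,"yaw":0,"grip":-1},{"tx":0,"ty":0,"tz":0.01,"yaw":0,"grip":-1},{"tx":0,"ty":0,"tz":0.011,"yaw":0,"grip":-1},{"tx":0,"ty":0,"tz":0.011,"yaw":0,"grip":-1}]'

```text
time: 9.38
tool_pos: [0.4619, 0.071, 0.1887]
tool_rot: [-3.142, 0.0, 1.84]
contact_force: [0.4, 0.3, -2.0]
opening: 0.0098
```

Run:
```python
from fit import *
goto(.4616,.0711,.1667,105.4); print(robot.observe()['torque'])
```

```text
t 9.375 p [0.4619 0.071  0.1887] yaw 105.41 F [ 0.39  0.32 -1.95] op 0.0098
tx 0.0001 ty -0.0003 tz 0.0220 yaw 0.0002
[-0.02095004 -0.08189632 -0.08541399]
```

Request:
apply_moves --plan '[{"tx":0,"ty":0,"tz":0.001,"yaw":0,"grip":-1},{"tx":0,"ty":0,"tz":0.002,"yaw":0,"grip":-1},{"tx":0,"ty":0,"tz":0.003,"yaw":0,"grip":-1},{"tx":0,"ty":0,"tz":0.004,"yaw":0,"grip":-1},{"tx":0,"ty":0,"tz":0.004,"yaw":0,"grip":-1}]'

```text
time: 10.0
tool_pos: [0.4619, 0.071, 0.1846]
tool_rot: [-3.141, 0.0, 1.84]
contact_force: [-0.4, 0.4, -1.7]
opening: 0.0099
```

Run:
```python
from fit import *
goto(.4616,.0711,.1667,105.4); print(robot.observe()['torque'])
```

```text
t 10.0 p [0.4619 0.071  0.1846] yaw 105.41 F [-0.44  0.38 -1.69] op 0.0099
tx 0.0001 ty -0.0003 tz 0.0179 yaw 0.0002
[ 0.02744645 -0.12875503  0.02005594]
```

Request:
apply_moves --plan '[{"tx":0,"ty":0,"tz":0.003,"yaw":0,"grip":-1},{"tx":0,"ty":0,"tz":0.006,"yaw":0,"grip":-1},{"tx":0,"ty":0,"tz":0.009,"yaw":0,"grip":-1},{"tx":0,"ty":0,"tz":0.012,"yaw":0,"grip":-1},{"tx":0,"ty":0,"tz":0.014,"yaw":0,"grip":-1},{"tx":0,"ty":0,"tz":0.0155,"yaw":0,"grip":-1},{"tx":0,"ty":0,"tz":0.0155,"yaw":0,"grip":-1}]'

```text
time: 10.88
tool_pos: [0.4619, 0.071, 0.1691]
tool_rot: [-3.141, 0.0, 1.84]
contact_force: [0.4, -0.4, -0.9]
opening: 0.0099
```

Run:
```python
from fit import *
goto(.4616,.0711,.1667,105.4); print(robot.observe()['torque'])
```

```text
t 10.875 p [0.4619 0.071  0.1691] yaw 105.41 F [ 0.41 -0.39 -0.86] op 0.0099
tx 0.0002 ty -0.0003 tz 0.0024 yaw 0.0002
[-0.01711781 -0.09014619  0.02308163]
```

Request:
apply_moves --plan '[{"tx":0,"ty":0,"tz":0.0005,"yaw":0,"grip":-1},{"tx":0,"ty":0,"tz":0.001,"yaw":0,"grip":-1},{"tx":0,"ty":0,"tz":0.001,"yaw":0,"grip":-1},{"tx":0,"ty":0,"tz":0.001,"yaw":0,"grip":-1}]'

```text
time: 11.38
tool_pos: [0.4619, 0.071, 0.1682]
tool_rot: [3.142, 0.0, 1.84]
contact_force: [-0.3, 0.7, -1.4]
opening: 0.0099
```

Request:
apply_moves --plan '[{"tx":0,"ty":0,"tz":0.0005,"yaw":0,"grip":-1},{"tx":0,"ty":0,"tz":0.001,"yaw":0,"grip":-1},{"tx":0,"ty":0,"tz":0.001,"yaw":0,"grip":-1},{"tx":0,"ty":0,"tz":0.001,"yaw":0,"grip":-1}]'

```text
time: 11.88
tool_pos: [0.4619, 0.071, 0.1672]
tool_rot: [-3.142, 0.0, 1.84]
contact_force: [-0.3, -0.1, -1.0]
opening: 0.0099
```

Request:
apply_moves --plan '[{"tx":0,"ty":0,"tz":0.0005,"yaw":0,"grip":-1},{"tx":0,"ty":0,"tz":0.0005,"yaw":0,"grip":-1},{"tx":0,"ty":0,"tz":0.0005,"yaw":0,"grip":-1},{"tx":0,"ty":0,"tz":0.0005,"yaw":0,"grip":-1}]'

```text
time: 12.38
tool_pos: [0.462, 0.0711, 0.1667]
tool_rot: [3.141, 0.0, 1.84]
contact_force: [0.5, -0.4, -2.3]
opening: 0.0101
```

Request:
apply_moves --plan '[{"tx":0,"ty":0,"tz":0.0005,"yaw":0,"grip":-1},{"tx":0,"ty":0,"tz":0.0005,"yaw":0,"grip":-1},{"tx":0,"ty":0,"tz":0.0005,"yaw":0,"grip":-1},{"tx":0,"ty":0,"tz":0.0005,"yaw":0,"grip":-1}]'

```text
time: 12.88
tool_pos: [0.462, 0.071, 0.1667]
tool_rot: [3.141, 0.0, 1.84]
contact_force: [-2.1, 0.3, 5.4]
opening: 0.0099
```

Request:
apply_moves --plan '[{"tx":0,"ty":0,"tz":-0.0004,"yaw":0,"grip":-1},{"tx":0,"ty":0,"tz":-0.0004,"yaw":0,"grip":-1},{"tx":0,"ty":0,"tz":-0.0004,"yaw":0,"grip":-1}]'

```text
time: 13.25
tool_pos: [0.462, 0.071, 0.1667]
tool_rot: [3.141, 0.0, 1.84]
contact_force: [-1.9, 0.1, 3.5]
opening: 0.0101
```

Run:
```python
from fit import *
goto(.4616,.0711,.1667,105.4); print(robot.observe()['torque'])
im,d=snap('scene','scene5'); np.save('pics/scene5.npy',d)
cv2.imwrite('pics/scene5z.png',cv2.resize(im[110:200,250:400,::-1],None,fx=5,fy=5,interpolation=cv2.INTER_CUBIC))
```

```text
t 13.25 p [0.462  0.071  0.1667] yaw 105.42 F [-1.89  0.13  3.5 ] op 0.0101
tx 0.0002 ty -0.0003 tz -0.0000 yaw 0.0003
[-0.02568934  0.08005627  0.01995306]
```

View pics/scene5z.png

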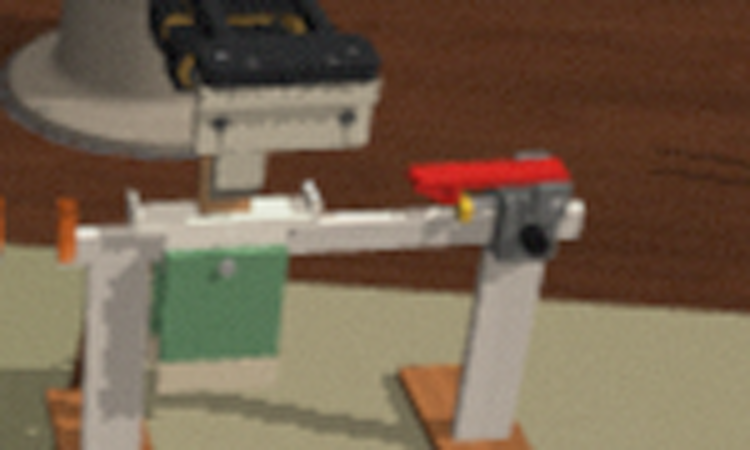

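Request:
apply_moves --plan '[{"tx":0,"ty":0,"tz":-0.0004,"yaw":0,"grip":-1},{"tx":0.002,"ty":0,"tz":-0.0004,"yaw":0,"grip":-1},{"tx":0.005,"ty":0,"tz":-0.0004,"yaw":0,"grip":-1},{"tx":0.01,"ty":0,"tz":-0.0004,"yaw":0,"grip":-1},{"tx":0.015,"ty":0,"tz":-0.0004,"yaw":0,"grip":-1},{"tx":0.018,"ty":0,"tz":-0.0004,"yaw":0,"grip":-1},{"tx":0.02,"ty":0,"tz":-0.0004,"yaw":0,"grip":-1},{"tx":0.02,"ty":0,"tz":-0.0004,"yaw":0,"grip":-1}]'

```text
time: 14.3
tool_pos: [0.4566, 0.0904, 0.167]
tool_rot: [3.142, 0.0, 1.84]
contact_force: [0.6, -0.4, -2.1]
opening: 0.0102
```

```bash
cat >> h.py <<'E'
def fr():
    s=robot.observe();w=s['tool_rot'][2];F=s['contact_force'];p=s['tool_pos']
    print('t %.2f p %s yaw %.2f along %.2f side %.2f z %.2f'%(s['time'],p.round(4),np.degrees(w),F[0]*np.cos(w)+F[1]*np.sin(w),F[0]*np.sin(w)-F[1]*np.cos(w),F[2]),s['torque'].round(3),'s',round((p[0]-.4808)*-.2657+(p[1]+.006)*.9641,4))
E
python3 -c "
from h import *
fr()"
```

```text
t 14.30 p [0.4566 0.0904 0.167 ] yaw 105.43 along -0.53 side 0.52 z -2.06 [-0.057 -0.115 -0.007] s 0.0994
```

Request:
apply_moves --plan '[{"tx":0.002,"ty":0,"tz":0,"yaw":0,"grip":-1},{"tx":0.005,"ty":0,"tz":0,"yaw":0,"grip":-1},{"tx":0.009,"ty":0,"tz":0,"yaw":0,"grip":-1},{"tx":0.013,"ty":0,"tz":0,"yaw":0,"grip":-1},{"tx":0.016,"ty":0,"tz":0,"yaw":0,"grip":-1},{"tx":0.018,"ty":0,"tz":0.0002,"yaw":0,"grip":-1},{"tx":0.018,"ty":0,"tz":0.0002,"yaw":0,"grip":-1}]'

```text
time: 15.18
tool_pos: [0.4518, 0.1078, 0.1668]
tool_rot: [-3.142, 0.0, 1.84]
contact_force: [-1.3, -0.1, -1.2]
opening: 0.0095
```

Run:
```python
from h import *
fr()
im,d=snap('scene','scene6')
cv2.imwrite('pics/scene6z.png',cv2.resize(im[120:180,290:380,::-1],None,fx=8,fy=8,interpolation=cv2.INTER_CUBIC))
```

```text
t 15.18 p [0.4518 0.1078 0.1668] yaw 105.42 along 0.27 side -1.31 z -1.18 [ 0.028 -0.15  -0.04 ] s 0.1174
```

View pics/scene6z.png

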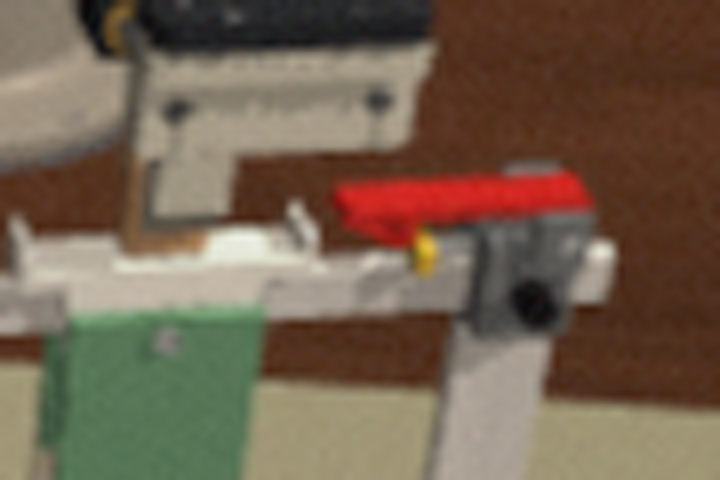

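Run:
```python
from h import *
d=robot.read_camera('scene')[1]
for rc in((138,323),(136,335),(138,340),(144,313),(137,338),(146,318)): print(rc,back('scene',rc,d[rc]).round(4))
```

```text
(138, 323) [[0.5368 0.1286 0.2334]]
(136, 335) [[0.5308 0.153  0.2371]]
(138, 340) [[ 0.057   0.2127 -0.0009]]
(144, 313) [[0.474  0.111  0.1849]]
(137, 338) [[0.5277 0.1598 0.2338]]
(146, 318) [[ 0.1283  0.1377 -0.0012]]
```

Request:
apply_moves --plan '[{"tx":0.001,"ty":0,"tz":0,"yaw":0,"grip":-1},{"tx":0.003,"ty":0,"tz":0,"yaw":0,"grip":-1},{"tx":0.005,"ty":0,"tz":0,"yaw":0,"grip":-1},{"tx":0.007,"ty":0,"tz":0,"yaw":0,"grip":-1},{"tx":0.009,"ty":0,"tz":0,"yaw":0,"grip":-1},{"tx":0.01,"ty":0,"tz":0,"yaw":0,"grip":-1},{"tx":0.01,"ty":0,"tz":0,"yaw":0,"grip":-1}]'

```text
time: 16.15
tool_pos: [0.4492, 0.1174, 0.1668]
tool_rot: [-3.142, 0.0, 1.84]
contact_force: [-0.5, -0.6, -1.3]
opening: 0.01
```

Run:
```python
from h import *
fr()
```

```text
t 16.15 p [0.4492 0.1174 0.1668] yaw 105.42 along -0.45 side -0.67 z -1.27 [ 0.033 -0.163  0.026] s 0.1273
```

Request:
apply_moves --plan '[{"tx":0.001,"ty":0,"tz":0,"yaw":0,"grip":-1},{"tx":0.002,"ty":0,"tz":0,"yaw":0,"grip":-1},{"tx":0.004,"ty":0,"tz":0,"yaw":0,"grip":-1},{"tx":0.006,"ty":0,"tz":0,"yaw":0,"grip":-1},{"tx":0.008,"ty":0,"tz":0,"yaw":0,"grip":-1},{"tx":0.008,"ty":0,"tz":0,"yaw":0,"grip":-1},{"tx":0.008,"ty":0,"tz":0,"yaw":0,"grip":-1}]'

```text
time: 17.02
tool_pos: [0.447, 0.1252, 0.1668]
tool_rot: [-3.142, -0.0, 1.84]
contact_force: [0.6, -0.4, -3.5]
opening: 0.0097
```

Run:
```python
from h import *
fr()
im,d=snap('scene','scene7')
cv2.imwrite('pics/scene7z.png',cv2.resize(im[120:180,290:380,::-1],None,fx=8,fy=8,interpolation=cv2.INTER_CUBIC))
```

```text
t 17.02 p [0.447  0.1252 0.1668] yaw 105.41 along -0.54 side 0.47 z -3.54 [-0.012 -0.159 -0.027] s 0.1354
```

View pics/scene7z.png

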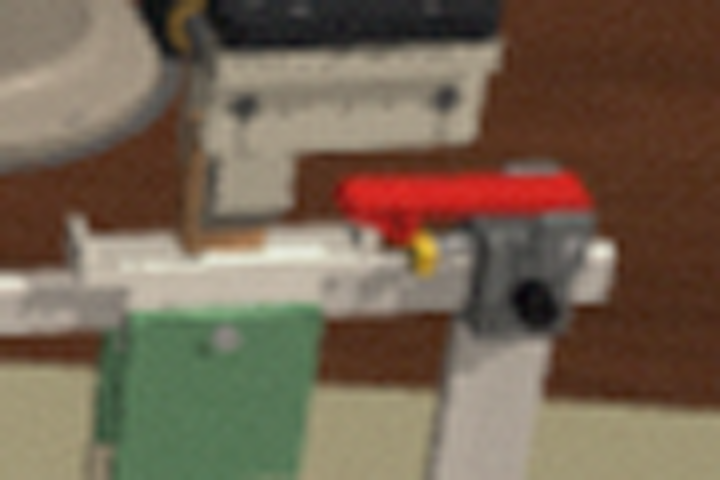

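Request:
apply_moves --plan '[{"tx":0.001,"ty":0,"tz":0,"yaw":0,"grip":-1},{"tx":0.002,"ty":0,"tz":0,"yaw":0,"grip":-1},{"tx":0.003,"ty":0,"tz":0,"yaw":0,"grip":-1},{"tx":0.004,"ty":0,"tz":0,"yaw":0,"grip":-1},{"tx":0.005,"ty":0,"tz":0,"yaw":0,"grip":-1},{"tx":0.005,"ty":0,"tz":0,"yaw":0,"grip":-1}]'

```text
time: 17.82
tool_pos: [0.4457, 0.13, 0.1668]
tool_rot: [-3.142, -0.0, 1.84]
contact_force: [0.1, -1.1, -3.3]
opening: 0.0099
```

Run:
```python
from h import *
fr()
```

```text
t 17.82 p [0.4457 0.13   0.1668] yaw 105.42 along -1.12 side -0.21 z -3.32 [-0.184 -0.199 -0.013] s 0.1404
```

Request:
apply_moves --plan '[{"tx":0.001,"ty":0,"tz":0,"yaw":0,"grip":-1},{"tx":0.002,"ty":0,"tz":0,"yaw":0,"grip":-1},{"tx":0.002,"ty":0,"tz":0,"yaw":0,"grip":-1},{"tx":0.002,"ty":0,"tz":0,"yaw":0,"grip":-1}]'

```text
time: 18.32
tool_pos: [0.4452, 0.1318, 0.1668]
tool_rot: [-3.142, -0.0, 1.84]
contact_force: [0.2, -0.7, -2.8]
opening: 0.0099
```

Run:
```python
from h import *
fr()
im,d=snap('scene','scene8')
cv2.imwrite('pics/scene8z.png',cv2.resize(im[120:180,290:380,::-1],None,fx=8,fy=8,interpolation=cv2.INTER_CUBIC))
```

```text
t 18.32 p [0.4452 0.1318 0.1668] yaw 105.41 along -0.72 side 0.05 z -2.85 [-0.164 -0.175 -0.002] s 0.1424
```

View pics/scene8z.png

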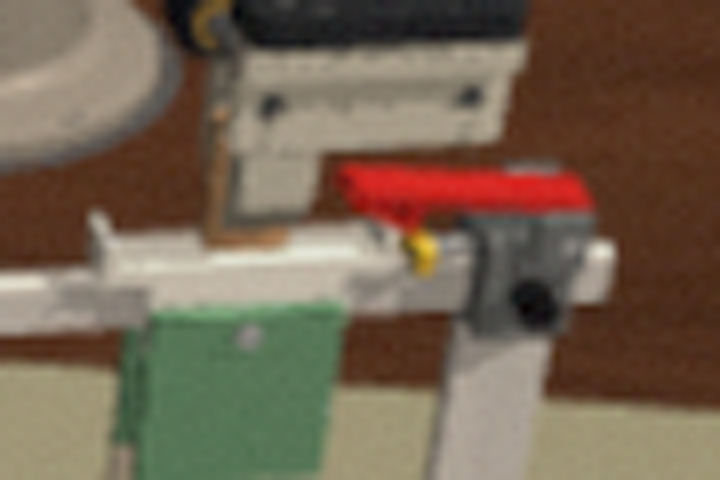

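Request:
apply_moves --plan '[{"tx":0.0005,"ty":0,"tz":0,"yaw":0,"grip":-1},{"tx":0.001,"ty":0,"tz":0,"yaw":0,"grip":-1},{"tx":0.0015,"ty":0,"tz":0,"yaw":0,"grip":-1},{"tx":0.0015,"ty":0,"tz":0,"yaw":0,"grip":-1}]'

```text
time: 18.88
tool_pos: [0.4448, 0.1332, 0.1668]
tool_rot: [3.142, 0.0, 1.84]
contact_force: [0.1, -1.0, -3.1]
opening: 0.0103
```

Run:
```python
from h import *
fr()
```

```text
t 18.88 p [0.4448 0.1332 0.1668] yaw 105.42 along -0.99 side -0.18 z -3.10 [-0.343 -0.182 -0.001] s 0.1438
```

Request:
apply_moves --plan '[{"tx":0.0005,"ty":0,"tz":0,"yaw":0,"grip":-1},{"tx":0.001,"ty":0,"tz":0,"yaw":0,"grip":-1},{"tx":0.0015,"ty":0,"tz":0,"yaw":0,"grip":-1},{"tx":0.0015,"ty":0,"tz":0,"yaw":0,"grip":-1}]'

```text
time: 19.38
tool_pos: [0.4443, 0.1348, 0.1668]
tool_rot: [-3.141, -0.0, 1.84]
contact_force: [0.3, 0.4, -2.5]
opening: 0.0098
```

Run:
```python
from h import *
fr()
```

```text
t 19.38 p [0.4443 0.1348 0.1668] yaw 105.41 along 0.25 side 0.43 z -2.46 [-0.11  -0.207  0.01 ] s 0.1455
```

Request:
apply_moves --plan '[{"tx":0.0005,"ty":0,"tz":0,"yaw":0,"grip":-1},{"tx":0.001,"ty":0,"tz":0,"yaw":0,"grip":-1},{"tx":0.001,"ty":0,"tz":0,"yaw":0,"grip":-1},{"tx":0.001,"ty":0,"tz":0,"yaw":0,"grip":-1}]'

```text
time: 19.88
tool_pos: [0.4441, 0.1357, 0.1668]
tool_rot: [-3.142, -0.0, 1.84]
contact_force: [-0.1, 0.2, -2.7]
opening: 0.01
```

Run:
```python
from h import *
fr()
```

```text
t 19.88 p [0.4441 0.1357 0.1668] yaw 105.41 along 0.26 side -0.03 z -2.67 [-0.141 -0.163  0.01 ] s 0.1464
```

Request:
apply_moves --plan '[{"tx":0.0005,"ty":0,"tz":0,"yaw":0,"grip":-1},{"tx":0.001,"ty":0,"tz":0,"yaw":0,"grip":-1},{"tx":0.001,"ty":0,"tz":0,"yaw":0,"grip":-1},{"tx":0.001,"ty":0,"tz":0,"yaw":0,"grip":-1}]'

```text
time: 20.38
tool_pos: [0.4438, 0.1366, 0.1668]
tool_rot: [-3.142, 0.0, 1.84]
contact_force: [0.6, -0.8, -3.2]
opening: 0.0099
```

Run:
```python
from h import *
fr()
im,d=snap('scene','scene9')
cv2.imwrite('pics/scene9z.png',cv2.resize(im[120:180,290:380,::-1],None,fx=8,fy=8,interpolation=cv2.INTER_CUBIC))
```

```text
t 20.38 p [0.4438 0.1366 0.1668] yaw 105.41 along -0.96 side 0.41 z -3.21 [-0.143 -0.2   -0.024] s 0.1473
```

View pics/scene9z.png

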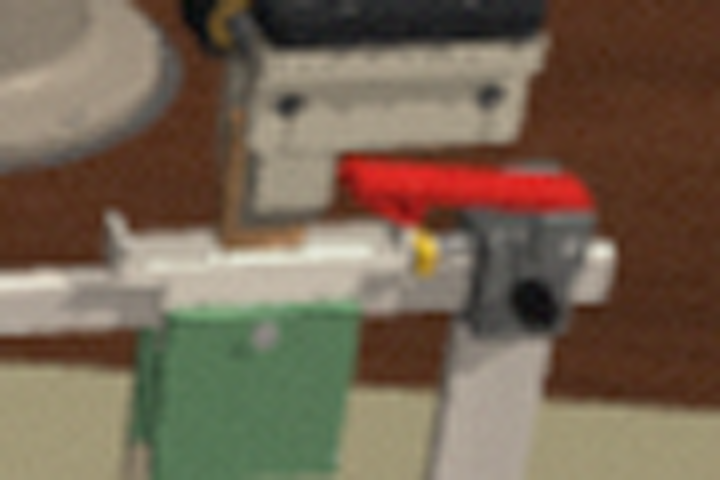

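Request:
apply_moves --plan '[{"tx":0.0005,"ty":0,"tz":0,"yaw":0,"grip":-1},{"tx":0.001,"ty":0,"tz":0,"yaw":0,"grip":-1},{"tx":0.001,"ty":0,"tz":0,"yaw":0,"grip":-1},{"tx":0.001,"ty":0,"tz":0,"yaw":0,"grip":-1}]'

```text
time: 20.92
tool_pos: [0.4436, 0.1376, 0.1668]
tool_rot: [-3.142, 0.0, 1.84]
contact_force: [0.1, -0.2, -3.0]
opening: 0.01
```

Run:
```python
from h import *
fr()
```

```text
t 20.93 p [0.4436 0.1376 0.1668] yaw 105.41 along -0.20 side 0.06 z -3.00 [-0.253 -0.204  0.052] s 0.1483
```

Request:
apply_moves --plan '[{"tx":0.0005,"ty":0,"tz":0,"yaw":0,"grip":-1},{"tx":0.001,"ty":0,"tz":0,"yaw":0,"grip":-1},{"tx":0.001,"ty":0,"tz":0,"yaw":0,"grip":-1},{"tx":0.001,"ty":0,"tz":0,"yaw":0,"grip":-1}]'

```text
time: 21.42
tool_pos: [0.4433, 0.1385, 0.1668]
tool_rot: [-3.142, 0.0, 1.84]
contact_force: [-0.3, -0.9, -3.3]
opening: 0.0099
```

Run:
```python
from h import *
fr()
```

```text
t 21.43 p [0.4433 0.1385 0.1668] yaw 105.41 along -0.81 side -0.49 z -3.27 [-0.229 -0.113  0.026] s 0.1493
```

Request:
apply_moves --plan '[{"tx":0.0005,"ty":0,"tz":0,"yaw":0,"grip":-1},{"tx":0.001,"ty":0,"tz":0,"yaw":0,"grip":-1},{"tx":0.001,"ty":0,"tz":0,"yaw":0,"grip":-1},{"tx":0.001,"ty":0,"tz":0,"yaw":0,"grip":-1}]'

```text
time: 21.92
tool_pos: [0.4431, 0.1394, 0.1668]
tool_rot: [3.142, 0.0, 1.84]
contact_force: [0.7, -1.7, -2.8]
opening: 0.0104
```

Run:
```python
from h import *
fr()
im,d=snap('scene','scene10')
cv2.imwrite('pics/scene10z.png',cv2.resize(im[120:180,290:380,::-1],None,fx=8,fy=8,interpolation=cv2.INTER_CUBIC))
```

```text
t 21.93 p [0.4431 0.1394 0.1668] yaw 105.41 along -1.82 side 0.22 z -2.83 [-0.521 -0.179  0.049] s 0.1502
```

View pics/scene10z.png

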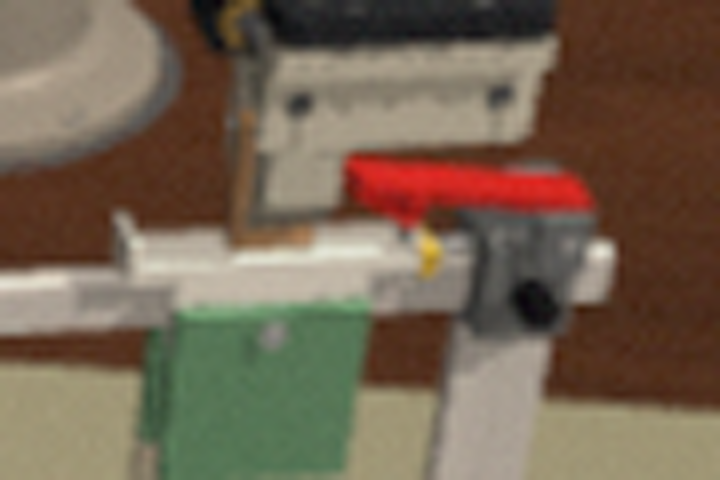

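Request:
apply_moves --plan '[{"tx":0.0005,"ty":0,"tz":0,"yaw":0,"grip":-1},{"tx":0.001,"ty":0,"tz":0,"yaw":0,"grip":-1},{"tx":0.001,"ty":0,"tz":0,"yaw":0,"grip":-1},{"tx":0.001,"ty":0,"tz":0,"yaw":0,"grip":-1}]'

```text
time: 22.48
tool_pos: [0.4428, 0.1405, 0.1668]
tool_rot: [3.142, 0.0, 1.84]
contact_force: [0.4, -3.4, -2.7]
opening: 0.0098
```

Run:
```python
from h import *
fr()
```

```text
t 22.48 p [0.4428 0.1405 0.1668] yaw 105.41 along -3.33 side -0.53 z -2.65 [-0.504 -0.206  0.028] s 0.1513
```

Request:
apply_moves --plan '[{"tx":0.0005,"ty":0,"tz":0,"yaw":0,"grip":-1},{"tx":0.001,"ty":0,"tz":0,"yaw":0,"grip":-1},{"tx":0.001,"ty":0,"tz":0,"yaw":0,"grip":-1},{"tx":0.001,"ty":0,"tz":0,"yaw":0,"grip":-1}]'

```text
time: 22.98
tool_pos: [0.4425, 0.1415, 0.1668]
tool_rot: [3.142, -0.0, 1.84]
contact_force: [0.7, -2.2, -1.9]
opening: 0.0098
```

Run:
```python
from h import *
fr()
im,d=snap('scene','scene11')
cv2.imwrite('pics/scene11z.png',cv2.resize(im[120:180,290:380,::-1],None,fx=8,fy=8,interpolation=cv2.INTER_CUBIC))
```

```text
t 22.98 p [0.4425 0.1415 0.1668] yaw 105.41 along -2.31 side 0.07 z -1.90 [-0.419 -0.221  0.018] s 0.1524
```

View pics/scene11z.png

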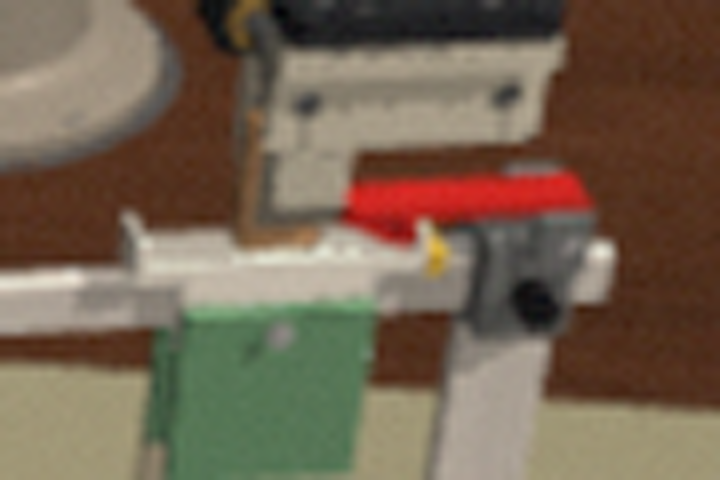

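The red latch has dropped: its left end is back at row ~183 in the zoom, with the ridge visible right of its tooth (~425, 235). I'll ease off and check that it holds.

Request:
apply_moves --plan '[{"tx":-0.0003,"ty":0,"tz":0.0001,"yaw":0,"grip":-1},{"tx":-0.0007,"ty":0,"tz":0.0002,"yaw":0,"grip":-1},{"tx":-0.001,"ty":0,"tz":0.0003,"yaw":0,"grip":-1},{"tx":-0.001,"ty":0,"tz":0.0003,"yaw":0,"grip":-1}]'

```text
time: 23.52
tool_pos: [0.4426, 0.1413, 0.1667]
tool_rot: [3.141, -0.002, 1.84]
contact_force: [-2.6, 4.6, 1.0]
opening: 0.0098
```

Run:
```python
from h import *
fr()
```

```text
t 23.52 p [0.4426 0.1413 0.1667] yaw 105.41 along 5.10 side -1.25 z 1.03 [0.719 0.161 0.063] s 0.1522
```

The force along the rail turned to +5 N, so the latch is holding the hanger. I'll take out that tension, then open the gripper.

Request:
apply_moves --plan '[{"tx":0.0003,"ty":0,"tz":0,"yaw":0,"grip":-1},{"tx":0.0005,"ty":0,"tz":0,"yaw":0,"grip":-1},{"tx":0.0005,"ty":0,"tz":0,"yaw":0,"grip":-1}]' --force 10

```text
time: 23.9
tool_pos: [0.4426, 0.1413, 0.1667]
tool_rot: [3.141, -0.001, 1.84]
contact_force: [-2.4, 5.3, 2.0]
opening: 0.01
```

Run:
```python
from h import *
fr()
```

```text
t 23.90 p [0.4426 0.1413 0.1667] yaw 105.41 along 5.73 side -0.95 z 2.02 [0.862 0.291 0.062] s 0.1522
```

Request:
apply_moves --plan '[{"tx":0,"ty":0,"tz":0,"yaw":0,"grip":-0.7},{"tx":0,"ty":0,"tz":0,"yaw":0,"grip":-0.6},{"tx":0,"ty":0,"tz":0,"yaw":0,"grip":-0.4},{"tx":0,"ty":0,"tz":0,"yaw":0,"grip":-0.1},{"tx":0,"ty":0,"tz":0,"yaw":0,"grip":-0.1},{"tx":0,"ty":0,"tz":0,"yaw":0,"grip":-0.1},{"tx":0,"ty":0,"tz":0,"yaw":0,"grip":-0.1}]'

```text
time: 24.78
tool_pos: [0.4426, 0.1409, 0.1665]
tool_rot: [-3.142, 0.0, 1.84]
contact_force: [0.2, 0.3, 0.5]
opening: 0.0415
```

Run:
```python
from h import *
fr()
im,d=snap('scene','scene12')
cv2.imwrite('pics/scene12z.png',cv2.resize(im[120:180,290:380,::-1],None,fx=8,fy=8,interpolation=cv2.INTER_CUBIC))
```

```text
t 24.77 p [0.4426 0.1409 0.1665] yaw 105.42 along 0.22 side 0.25 z 0.54 [ 0.02  -0.122 -0.016] s 0.1518
```

View pics/scene12z.png

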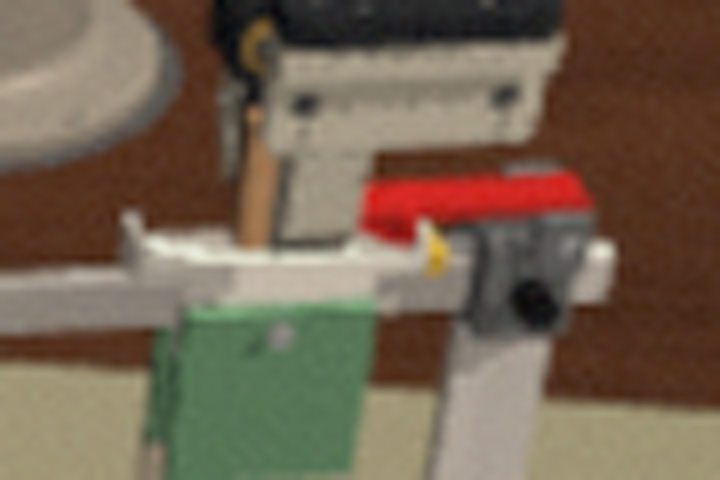

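Released; the latch and ridge are in place. I'll retreat straight up and then look again.

Request:
apply_moves --plan '[{"tx":0,"ty":0,"tz":0,"yaw":0,"grip":0.1},{"tx":0,"ty":0,"tz":-0.01,"yaw":0,"grip":0.1},{"tx":0,"ty":0,"tz":-0.03,"yaw":0,"grip":0.1},{"tx":0,"ty":0,"tz":-0.06,"yaw":0,"grip":0.1},{"tx":0,"ty":0,"tz":-0.09,"yaw":0,"grip":0.1},{"tx":0,"ty":0,"tz":-0.12,"yaw":0,"grip":0.1},{"tx":0,"ty":0,"tz":-0.13,"yaw":0,"grip":0.1},{"tx":0,"ty":0,"tz":-0.13,"yaw":0,"grip":0.1}]'

```text
time: 25.82
tool_pos: [0.4427, 0.1409, 0.2967]
tool_rot: [3.141, 0.0, 1.84]
contact_force: [0.1, 0.0, -0.0]
opening: 0.0508
```

Request:
apply_moves --plan '[{"tx":-0.03,"ty":0,"tz":0,"yaw":0,"grip":0.1},{"tx":-0.08,"ty":0,"tz":0,"yaw":0,"grip":0.1},{"tx":-0.13,"ty":0,"tz":0,"yaw":0,"grip":0.1},{"tx":-0.18,"ty":0,"tz":0,"yaw":0,"grip":0.1},{"tx":-0.23,"ty":0,"tz":0,"yaw":0,"grip":0.1},{"tx":-0.26,"ty":0,"tz":0,"yaw":0,"grip":0.1},{"tx":-0.26,"ty":0,"tz":0,"yaw":0,"grip":0.1}]'

```text
time: 26.7
tool_pos: [0.5114, -0.1115, 0.2944]
tool_rot: [-3.139, -0.002, 1.837]
contact_force: [0.5, -0.3, -0.1]
opening: 0.0504
```

Run:
```python
from h import *
fr()
im,d=snap('scene','scene13')
cv2.imwrite('pics/scene13z.png',cv2.resize(im[110:230,110:390,::-1],None,fx=2.8,fy=2.8,interpolation=cv2.INTER_CUBIC))
cv2.imwrite('pics/scene13y.png',cv2.resize(im[120:180,290:380,::-1],None,fx=8,fy=8,interpolation=cv2.INTER_CUBIC))
im,d=snap('top','top13')
cv2.imwrite('pics/top13z.png',cv2.resize(im[220:320,100:260,::-1],None,fx=5,fy=5,interpolation=cv2.INTER_CUBIC))
for l in('hanger_tab','other_tab'):
  for n in('scene','top'):
    r=robot.tip_of(l,n); print(l,n,[(np.round(x['pixel'],1),round(x['confidence'],2)) for x in r[:3]])
```

```text
t 26.70 p [ 0.5114 -0.1115  0.2944] yaw 105.23 along -0.48 side 0.44 z -0.09 [ 0.068 -0.121  0.048] s -0.1098
hanger_tab scene [(array([141.9, 323.4]), 0.62)]
hanger_tab top [(array([268.8, 172.6]), 0.98)]
other_tab scene [(array([150.2, 152.2]), 0.97)]
other_tab top [(array([274.1, 174. ]), 0.55)]
```

View pics/scene13z.png

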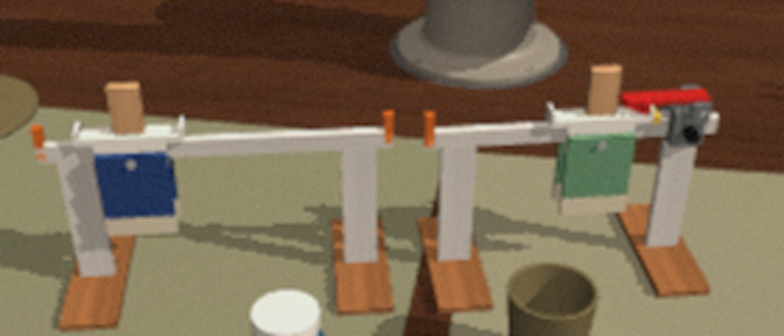

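View pics/scene13y.png

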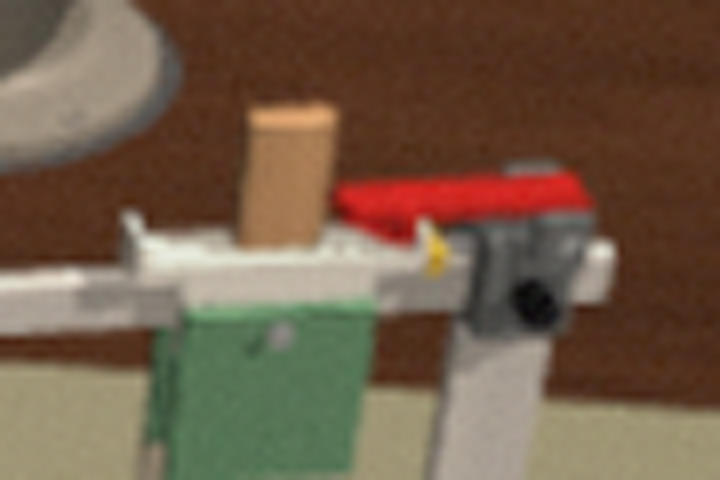

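View pics/top13z.png

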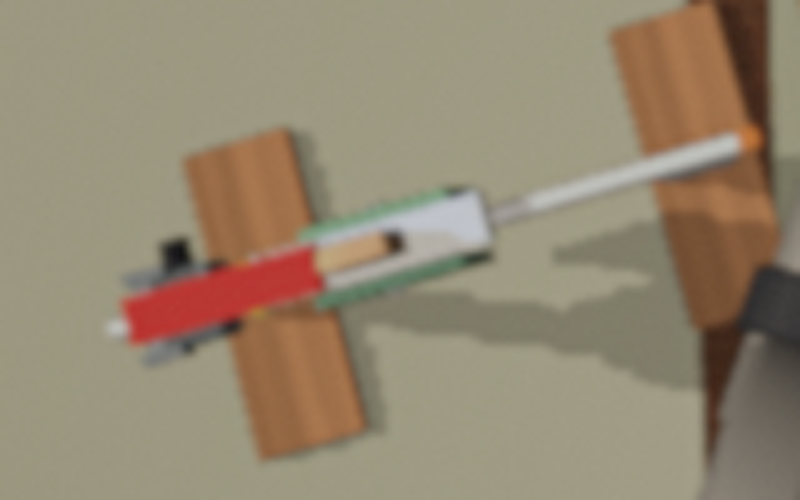

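The latch lies as it did at the start, the ridge is held between tooth and buffer, and the hanger is upright and in line with the rail. Nothing touches the robot, so I'll hand in.

```bash
python3 -c "
from h import *
fr();print(robot.hand_in())"
```

```text
t 27.00 p [ 0.5116 -0.1086  0.2965] yaw 105.50 along 0.43 side 0.17 z 0.27 [-0.022 -0.135 -0.027] s -0.1071
the job is handed in; nothing more can be done
None
```

I moved the green hanger from the first rail to the next, slid it against the buffer until the latch dropped, and let go. I handed the job in at 27 s of the 72 s allowed.

- **Lift and placing:** I gripped the tab, raised the hanger about 115 mm over the end stops, and lowered it astride the free stretch of the next rail. Seating it gave about 7 N in all.
- **Latching:** I pushed in 1 mm steps. The push force peaked at about 3 N, with the buffer in by roughly 3–4 mm, estimated from the tool's travel after contact. The red latch then dropped behind the leading ridge. Easing the tool back drew a pull of about 5 N towards the buffer, so the latch was holding.
- **Final pictures:** Both cameras show the latch as low as it was at the start, the ridge held between tooth and buffer, and the hanger in line with the rail. The blue hanger, cup and jar look unmoved by eye, and the wrist force reads near zero.

**Not settled by the checks:**
- **Buffer:** how far the held buffer is in was not read directly.
- **Top-view blue tab:** the last network call there returned the green hanger's tab for the blue one, at low confidence. The scene view put the blue tab within about 3 pixels of its first place. At roughly 2.5 mm per pixel that is about 7 mm, near the network's own scatter.

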